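# Pull an L-shaped battery pack from the roller lane and nest it in the tray

## Robot

A 6-joint arm with a two-finger parallel gripper is mounted at the origin on the work surface. World frame = base frame: x ahead of the robot, y to its left, z up, the work surface at z = 0. Lengths are in m, angles in rad, forces in N, time in s.
With the tool pointing down it reaches from about 0.3 to 0.85 m from the base axis. Payload 4.2 kg.
Tool frame: the origin (TCP) lies at the very end of the fingers, on their centre line; the grasp point (between the pads) lies 19 mm behind it; z points along the fingers, y is the line along which they close (so a half turn about z gives the same grasp; the last joint's range is limited). The gripper opens to 91 mm and grips with 3 to 60 N. Pads are 32 mm wide; open, the fingers measure 118 mm over their backs; the gripper's body (76 mm by 178 mm) begins 60 mm behind the grasp point.
Start: joints at [-1.358, 0.32, 1.565, -0, 1.257, -0.02], TCP at [0.133, -0.56, 0.193] pointing down, gripper open.
Joint ranges: [-3.11, 3.11], [-0.84, 2.01], [0.21, 2.61], [-1.34, 4.49], [0.05, 2.63], [-2.56, 2.56]. Speed limits (rad/s): [2.57, 2.57, 3.14, 3.14, 3.14, 3.14].

## Interface

Orientations are given as a unit quaternion [x, y, z, w].
In Python, from plant import robot gives the robot as it stands. The module is installed in compiled form; this text tells all that it offers.
- The arm moves only by the tool step_arm, never from a script. Its argument "commands" is a list of rows, each an object with "jaw": the closure, from 0 (fully open) to 1 (shut); "slide": the shift along the tool's x, y, z in units of 30 mm (1.0 is 30 mm), a list of three; "twist": the turn about the tool's z in units of 6 degrees (1.0 is 6 degrees). In form: [{"jaw": jaw, "slide": [x, y, z], "twist": twist}, ...]. A call has 1 to 20 rows; each row is the pose to reach, as a shift and turn from the pose commanded when the call began, along the tool's axes at that moment; what a row does not reach only later rows make up. A row lasts 1/12 s, in which the tool goes at most 41.7 mm and 7.16 degrees, less where a joint would pass 70% of its speed; a pose out of reach is approached as far as the arm can. A call with a gripper value outside its range is refused whole. The fingers move at their own pace and stop on an object; the grip force is fixed at half the most. Time passes only in rows, so rows that repeat a pose let the fingers close. It gives the time, the measured TCP pose, the force, the opening and the grip force at its end, in the units of the state.
- robot.sense(): the state, without advancing time (a new reading comes with each control period).
- robot.capture(name): name is "scene" or "top"; returns the picture (480x640x3 uint8, blue, green, red); there is no depth.
- robot.camera_params(name): a dict with "vertical_fov" (degrees; the focal length in pixels is half the picture's height over the tangent of half this angle, whatever the lens; pixels are square), "cx", "cy" (the principal point, pixels), "k1" (the pictures are not rectified: a ray, as slopes to the right and down, at radius r is drawn at 1 + k1 r^2 times it, then the intrinsics apply), "rvec" (rotation vector, rad) and "tvec" (3), from world to camera coordinates, as OpenCV has them. Camera axes: x right, y down, z forward; pixel columns grow to the right and rows downward; lengths in m; the calibration is good to about 2 mm. A picture is of the moment at which its call begins. camera_params takes no time and is no camera call.
- robot.sign_off(): hands the job in; it is judged then, once.
The state is a dict: "clock": time; "q": joint angles; "qvel": joint speeds; "tau": joint torques, N m; "ee_pos": TCP position; "tcp_rot": TCP orientation; "contact_force": force on the tool from outside, world axes, zero at the start; "moment": the same for the moment, N m; "finger_gap": finger opening in m; "gripper_force": force on a finger pad.
Only numpy, scipy, OpenCV 4.12 (cv2) and the standard library are available. Lean on these libraries where they do the work, as an engineer would, in place of code of your own. Each camera call takes 0.05 s, during which the arm holds its last target. There are 200 camera calls.

## Task

Take the front L-shaped battery pack out of its sloped roller lane, so that the packs behind it roll down to the end stop, and lay it flat on the green bench top and let go, so that you can change your grip to the two ends of its long bar. Then lower it, without dropping it, into the free half of the black tray's pocket, interlocked with the pack already lying there and fully home. Leave the other modules and everything else on the bench as they are.

Things in the scene. Friction and masses are not known exactly. Their poses are not given: they have to be found in the camera images.
- pack1: Battery pack at the front of the lane, the one to move: grey plastic L, about 90 g, outline 64 x 40 mm, 24 mm high. Origin: centre of that outline, on the underside; z up through the face with label and contacts. A bar 64 x 22 mm fills y -20 to +2 mm over the whole length along x; a foot 31 x 18 mm joins it at the -x end (x -32 to -1, y +2 to +20 mm). In the lane -x points down to the stop.
- pack1_foot (a point): Point of pack1 for taking it across its 40 mm width: over the middle of the foot (x = -16, y = 0 mm of pack1), 12 mm above the underside, axes as pack1. In the lane the next pack touches the +x end and the stop the -x end, so only the sides are free to grasp there.
- pack1_bar (a point): Point of pack1 for taking it by the two ends of its bar, 64 mm apart along x: middle of the bar (x = 0, y = -9 mm of pack1), 12 mm above the underside, axes as pack1. In the tray only these ends can be reached, through the finger notches; the sides lie against the wall and the other pack.
- pack2: Second pack in the lane, same shape as pack1; it rolls forward when pack1 is gone.
- pack3: Third pack in the lane, same shape, behind pack2.
- pack_lane: Fixed gravity lane, 70 mm wide, 262 mm long, on legs: free black rollers between aluminium guides. Origin on the bench below the inner face of the end stop; x horizontal, up the lane; z up. It climbs to +x at 0.14 rad; roller tops 55 mm up at the stop. Guides are 44 mm apart inside and 52 outside and rise 6 mm above the roller tops, the stop 10 mm. Packs lie tilted with the lane, 2 mm clear of the guides.
- pack_lane_front (a point): Where the origin of the front pack lies when it rests against the end stop (point of the lane, axes as pack_lane, not tilted).
- pack_lane_second (a point): Where the origin of the second pack lies when it touches the front one.
- tray: Fixed black tray 84 x 156 mm (x, y), 18 mm high, floor 6 mm thick; origin under its centre, z up. Pockets 68 x 68 mm at y = -37 and +37 mm each take two L packs head to tail with about 2 mm play all round. At the +x and -x ends the walls are cut down to sills 10 mm above the bench beside each bar: finger notches 32 mm wide. The +y pocket is full; the -y half of the -y pocket is free.
- gap (a point): Where pack1's origin must end: on the floor of the free half pocket, 6 mm above the bench, at x = 0, y = -49 mm of the tray. Axes as the tray; pack1's x axis must point along the tray's +x: bar along the outer -y wall, foot at the -x end reaching towards the other pack.
- mate: The pack already in the half-filled pocket, same shape as pack1, turned half round, its bar towards the middle of the tray. Stands 12 mm above the tray's rim. Loose, with 2 mm play.
- home1: Pack in the full pocket, loose; leave.
- home2: Pack in the full pocket, loose; leave.
- speaker1: Front module of the other lane, which is of the same kind and stands beside the pack lane (left or right varies): a plain grey rectangular speaker module 64 x 40 x 24 mm, slots in its top; leave.
- speaker2: Second speaker module; leave.
- speaker3: Third speaker module; leave.
- handset: Loose black handset lying on the bench, 128 x 52 x 15 mm, long along its x; leave.
- handset_stack: Stack of four black handsets, 130 x 55 x 58 mm, long along its x; leave.
- tape: Roll of tape lying flat, 88 mm across, 24 mm high; leave.
- screwdriver: Screwdriver lying on the bench in front of the lanes, 170 mm long; leave.
- brush: Cleaning brush lying at the back of the bench, 170 mm long; leave.
- clear_bench (a point): Point on the green bench top, between the tray and the lanes, with at least 60 mm of clear bench all round: a good place to lay the pack down (anywhere flat on the bench will do).

How it is judged:
By the outcome, as a careful person would: the job done as asked, in the order asked, and still so for the second after the job is handed in, with the robot touching nothing.
It also fails if it takes over 59 s, if anything falls off the work surface, if the arm or the gripper's body presses on something with over 40 N, if the wrist force passes 120 N, or if a joint passes its speed limit or range.

## Working session

There is one attempt and no reset: what is moved stays moved. The work goes in short steps, Python scripts to look and compute and a tool call to move; the robot and the scene stay as the last step left them, time stands still between calls to the robot, and variables do not carry over. Pictures are saved under pics/ and viewed, at most 11 in all, crops included, and the job is handed in when it is done.

Besides the shell and the picture viewer there is one more tool, called after "Request:" as name(argument=value, ...), one argument or row to a line, values as JSON. step_arm: Moves the arm, as the interface text tells. Its arguments: {"type":"object","properties":{"commands":{"type":"array","items":{"type":"object","properties":{"jaw":{"type":"number"},"slide":{"type":"array","items":{"type":"number"}},"twist":{"type":"number"}}}}},"required":["commands"]}

```bash
mkdir -p pics
cat > h.py <<'E'
import numpy as np, cv2
from plant import robot
def cam(n):
    p=robot.camera_params(n); f=240/np.tan(np.radians(p["vertical_fov"])/2)
    return p,f,cv2.Rodrigues(np.array(p["rvec"],float))[0],np.array(p["tvec"],float)
def proj(n,P):
    p,f,R,t=cam(n); c=np.atleast_2d(P)@R.T+t; s=c[:,:2]/c[:,2:]
    s=s*(1+p["k1"]*(s**2).sum(1,keepdims=True)); return s*f+[p["cx"],p["cy"]]
def ray(n,uv,z):
    p,f,R,t=cam(n); d=(np.atleast_2d(uv)-[p["cx"],p["cy"]])/f; s=d.copy()
    for _ in range(20): s=d/(1+p["k1"]*(s**2).sum(1,keepdims=True))
    w=np.c_[s,np.ones(len(s))]@R; o=-R.T@t
    return o+w*((np.asarray(z)-o[2])/w[:,2])[:,None]
E
python3 - <<'E'
from h import *
for n in("top","scene"):
    cv2.imwrite(f"pics/{n}0.png",robot.capture(n)); p,f,R,t=cam(n); print(n,p,f,-R.T@t)
s=robot.sense();print(s)
E
```

```text
top {'vertical_fov': 55.76063677323364, 'cx': 318.99064223443065, 'cy': 239.8405560370393, 'k1': -0.01636575813220241, 'rvec': array([ 2.14016419, -2.19643734,  0.14136415]), 'tvec': array([-0.05583906,  0.55754045,  1.04420325])} 453.6578862867583 [ 0.43170097 -0.0531557   1.10233322]
scene {'vertical_fov': 55.21131878835638, 'cx': 320.5512978796837, 'cy': 235.081650428154, 'k1': 0.014720484780547187, 'rvec': array([ 2.35401553,  1.18554933, -0.35397638]), 'tvec': array([-0.2694859 , -0.34260294,  1.39930204])} 458.96723559528675 [ 0.9935338  -0.37575264  1.00982483]
{'clock': 0.1, 'q': array([-1.35799018e+00,  3.20214751e-01,  1.56557771e+00, -1.84676498e-05,
        1.25740876e+00, -1.99638660e-02]), 'qvel': array([ 0.00025238, -0.00187549, -0.00498127,  0.00122823,  0.00052229,
       -0.00011821]), 'tau': array([ 8.87789247e-04, -4.13333237e+01, -2.32508987e+01,  7.29609746e-02,
        4.21805901e-02, -3.81834639e-05]), 'ee_pos': array([ 0.13254618, -0.55899849,  0.19230396]), 'tcp_rot': array([ 9.93234254e-01,  1.16125231e-01, -8.61705562e-05, -7.99699420e-04]), 'contact_force': array([ 0.08487271, -0.32642132,  0.03745247]), 'moment': array([-0.00942595,  0.03322981, -0.02520408]), 'gripper_force': 0.0, 'finger_gap': 0.09108063699392939}
```

View pics/top0.png

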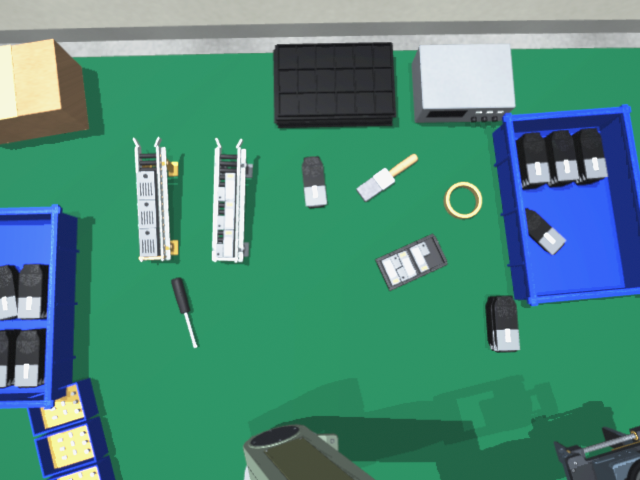

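View pics/scene0.png

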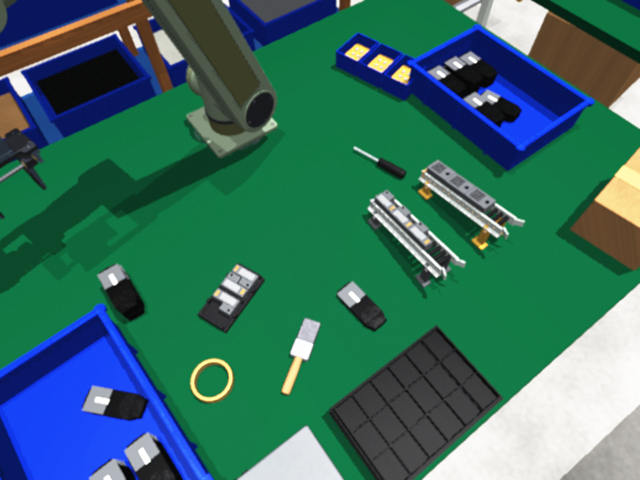

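The top view shows the pack lane at about (230,200), with its stop near row 260 at the end closest to the robot. The tray is at (411,262), with its empty corner towards the lower right. I'll enlarge both.

Run:
```python
from h import *
im=cv2.imread("pics/top0.png")
a=cv2.resize(im[140:270,200:270],None,fx=4.5,fy=4.5,interpolation=cv2.INTER_CUBIC)
b=cv2.resize(im[230:295,370:450],None,fx=6,fy=6,interpolation=cv2.INTER_CUBIC)
o=np.zeros((600,800,3),np.uint8); o[:585,:315]=a; o[:390,320:800]=b
for k in range(0,70,10): cv2.putText(o,str(200+k),(int(k*4.5),598),0,.35,(255,255,255)); 
cv2.imwrite("pics/crop.png",o)
```

```text
(no output)
```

View pics/crop.png

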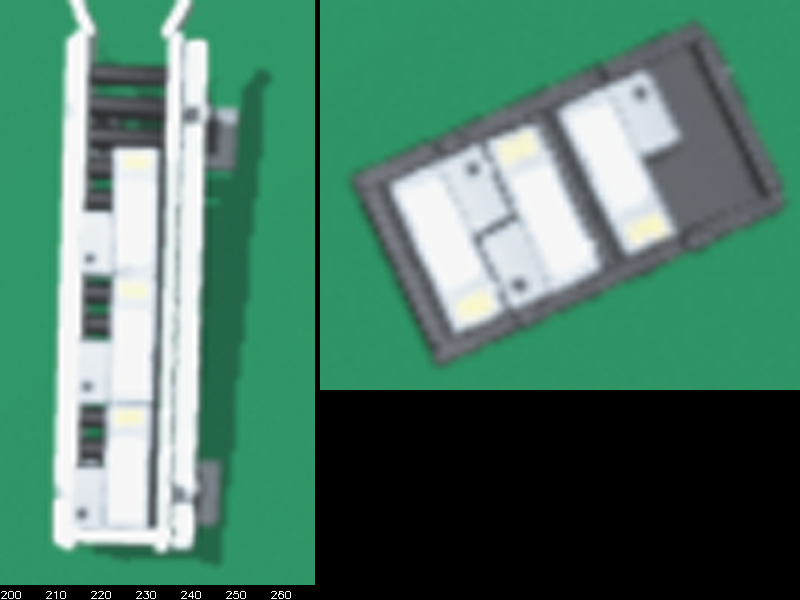

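The crop shows pack1 against the stop, its front corners at (75,527) and (155,527), with the foot on the left (+y). The tray's rim corners are at (352,180), (700,22), (787,205) and (440,365), and the free half is on the right. I'll fit both poses from these.

```bash
cat >> h.py <<'E'
from scipy.optimize import least_squares
def rz(a): c,s=np.cos(a),np.sin(a); return np.array([[c,-s,0],[s,c,0],[0,0,1]])
def fit(n,P,uv,x0):
    P=np.asarray(P,float); f=lambda v:(proj(n,P@rz(v[2]).T+[v[0],v[1],0])-uv).ravel()
    r=least_squares(f,x0,loss="soft_l1"); return r.x,np.round(f(r.x).reshape(-1,2),1)
def lanept(x,y,z,k=0,t=.14): # pack k coords -> lane
    s=.032+.064*k+x; return [s*np.cos(t)-z*np.sin(t), y, .055+s*np.sin(t)+z*np.cos(t)]
E
python3 - <<'E'
from h import *
L=[(0,-32,20,75,527),(0,-32,-20,155,527),(0,32,-20,157,405),(0,32,2,112,403),(0,-1,20,78,468),(1,32,2,112,277),(1,32,-20,157,277),(2,32,2,113,150),(2,32,-20,158,150),(2,-1,20,84,211),(1,-1,20,80,340)]
P=[lanept(a[1]/1e3,a[2]/1e3,.024,a[0]) for a in L]
uv=(np.array([a[3:] for a in L])+.5)/4.5-.5+[200,140]
v,r=fit("top",P,uv,[.4,.2,0]);print("lane",v.round(4),r.tolist())
T=[(352,180),(700,22),(787,205),(440,365)]
uv=(np.array(T)-[320,0]+.5)/6-.5+[370,230]
P=np.array([[42,78,18],[42,-78,18],[-42,-78,18],[-42,78,18]])/1e3
w,r=fit("top",P,uv,[.4,-.25,.4]);print("tray",w.round(4),r.tolist())
def W(v,p): return (rz(v[2])@p+[v[0],v[1],0]).round(4)
print("foot",W(v,lanept(-.016,0,.012)),"org",W(v,lanept(0,0,0)),"gap",W(w,[0,-.049,.006]),"barTarget",W(w,[0,-.058,.018]))
print(((np.array([W(v,lanept(-.016,0,.012)),W(w,[0,-.058,.018])])-robot.sense()["ee_pos"])).round(3))
print(robot.capture("top").shape, ray("top",[[330,250]],[0]))
a=lambda n:proj(n,[W(v,lanept(-.016,0,.024)),W(w,[0,-.058,.006])]).round(1).tolist()
print(a("scene"))
E
```

```text
lane [ 0.5189  0.1428 -0.0388] [[0.2, 0.7], [0.1, 1.0], [-0.1, -0.3], [0.2, 0.0], [-0.4, 0.1], [0.4, -0.4], [0.2, -0.3], [0.5, -0.7], [0.3, -0.6], [-1.2, 0.3], [-0.6, 0.2]]
tray [ 0.4994 -0.2908  0.3986] [[-0.3, -0.5], [-0.2, -0.7], [0.6, 0.4], [-0.0, 0.7]]
foot [0.5331 0.1422 0.0691] org [0.5506 0.1416 0.0595] gap [ 0.5184 -0.336   0.006 ] barTarget [ 0.5219 -0.3443  0.018 ]
[[ 0.401  0.701 -0.123]
 [ 0.389  0.215 -0.174]]
(480, 640, 3) [[ 0.5340693  -0.09701225  0.        ]]
[[384.1, 197.0], [218.0, 315.3]]
```

Request:
step_arm(
  commands=[
    {"jaw":0,"slide":[18.48,-19.63,1.4],"twist":2.6},
    {"jaw":0,"slide":[18.48,-19.63,1.4],"twist":2.6},
    {"jaw":0,"slide":[18.48,-19.63,1.4],"twist":2.6},
    {"jaw":0,"slide":[18.48,-19.63,1.4],"twist":2.6},
    {"jaw":0,"slide":[18.48,-19.63,1.4],"twist":2.6},
    {"jaw":0,"slide":[18.48,-19.63,1.4],"twist":2.6},
    {"jaw":0,"slide":[18.48,-19.63,1.4],"twist":2.6},
    {"jaw":0,"slide":[18.48,-19.63,1.4],"twist":2.6},
    {"jaw":0,"slide":[18.48,-19.63,1.4],"twist":2.6},
    {"jaw":0,"slide":[18.48,-19.63,1.4],"twist":2.6},
    {"jaw":0,"slide":[18.48,-19.63,1.4],"twist":2.6},
    {"jaw":0,"slide":[18.48,-19.63,1.4],"twist":2.6},
    {"jaw":0,"slide":[18.48,-19.63,1.4],"twist":2.6},
    {"jaw":0,"slide":[18.48,-19.63,1.4],"twist":2.6},
    {"jaw":0,"slide":[18.48,-19.63,1.4],"twist":2.6},
    {"jaw":0,"slide":[18.48,-19.63,1.4],"twist":2.6},
    {"jaw":0,"slide":[18.48,-19.63,1.4],"twist":2.6},
    {"jaw":0,"slide":[18.48,-19.63,1.4],"twist":2.6},
    {"jaw":0,"slide":[18.48,-19.63,1.4],"twist":2.6},
    {"jaw":0,"slide":[18.48,-19.63,1.4],"twist":2.6},
  ],
)

```text
clock: 1.82
ee_pos: [0.5382, 0.1458, 0.1503]
tcp_rot: [1.0, -0.018, 0.001, -0.001]
contact_force: [0.4, -0.8, -0.4]
finger_gap: 0.091
gripper_force: 0.0
```

Request:
step_arm(
  commands=[
    {"jaw":0,"slide":[0,0,0.9],"twist":0},
    {"jaw":0,"slide":[0,0,1.6],"twist":0},
    {"jaw":0,"slide":[0,0,1.6],"twist":0},
    {"jaw":0,"slide":[0,0,1.6],"twist":0},
    {"jaw":0,"slide":[0,0,1.6],"twist":0},
  ],
)

```text
clock: 2.23
ee_pos: [0.5369, 0.1414, 0.104]
tcp_rot: [1.0, -0.02, 0.001, -0.0]
contact_force: [0.5, 0.2, 0.1]
finger_gap: 0.0912
gripper_force: 0.0
```

Run:
```python
from h import *
s=robot.sense();print(s["ee_pos"],s["tcp_rot"],s["q"].round(2))
im=robot.capture("scene"); cv2.imwrite("pics/s1.png",im)
cv2.imwrite("pics/s1c.png",cv2.resize(im[150:270,340:480],None,fx=5,fy=5,interpolation=cv2.INTER_CUBIC))
v=[.5189,.1428,-.0388]
for p in ([-.032,.02,.024],[-.032,-.02,.024],[.032,-.02,.024],[.032,.02,.024]):
  q=rz(v[2])@lanept(*p)+[v[0],v[1],0]; print((((proj("scene",q)-[340,150])+.5)*5-.5).round(0))
t=s["ee_pos"]
for dy in(-.0455,.0455): print("tip",((proj("scene",t+rz(v[2])@[0,dy,0])-[340,150])*5).round(0))
```

```text
[0.53690409 0.14135331 0.10400116] [ 9.99801480e-01 -1.99106033e-02  7.39937721e-04 -1.43142483e-04] [ 0.24  0.36  1.74 -0.    1.04  1.85]
[[234. 200.]]
[[171. 237.]]
[[252. 313.]]
[[316. 275.]]
tip [[157. 258.]]
tip [[304. 173.]]
```

View pics/s1c.png

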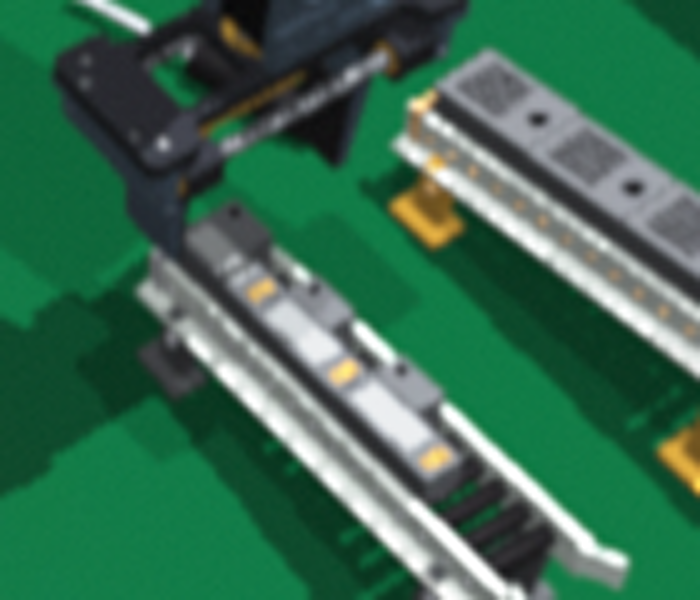

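The crop shows pack1's foot corner at (235,205), within about a pixel of the predicted position, with the fingers astride the pack. I'll descend to just above the guides and close.

Request:
step_arm(
  commands=[
    {"jaw":0,"slide":[0,0,0.6],"twist":0},
    {"jaw":0,"slide":[0,0,1.0],"twist":0},
    {"jaw":0,"slide":[0,0,1.16],"twist":0},
    {"jaw":0,"slide":[0,0,1.16],"twist":0},
    {"jaw":0,"slide":[0,0,1.16],"twist":0},
    {"jaw":0.5,"slide":[0,0,1.16],"twist":0},
    {"jaw":1,"slide":[0,0,1.16],"twist":0},
    {"jaw":1,"slide":[0,0,1.16],"twist":0},
    {"jaw":1,"slide":[0,0,1.16],"twist":0},
    {"jaw":1,"slide":[0,0,1.16],"twist":0},
    {"jaw":1,"slide":[0,0,1.16],"twist":0},
    {"jaw":1,"slide":[0,0,1.16],"twist":0},
    {"jaw":1,"slide":[0,0,1.16],"twist":0},
    {"jaw":1,"slide":[0,0,1.16],"twist":0},
  ],
)

```text
clock: 3.45
ee_pos: [0.5362, 0.1414, 0.0682]
tcp_rot: [1.0, -0.02, -0.0, 0.0]
contact_force: [1.0, -0.1, -0.1]
finger_gap: 0.034
gripper_force: 0.0
```

Run:
```python
from h import *
im=robot.capture("scene"); s=robot.sense(); print(s["finger_gap"],s["gripper_force"],s["contact_force"],s["ee_pos"])
cv2.imwrite("pics/s2c.png",cv2.resize(im[150:250,350:470],None,fx=6,fy=6,interpolation=cv2.INTER_CUBIC))
```

```text
0.029975410295562867 0.0 [ 0.49221866  0.01227978 -0.35731513] [0.53622699 0.14140009 0.0681789 ]
```

View pics/s2c.png

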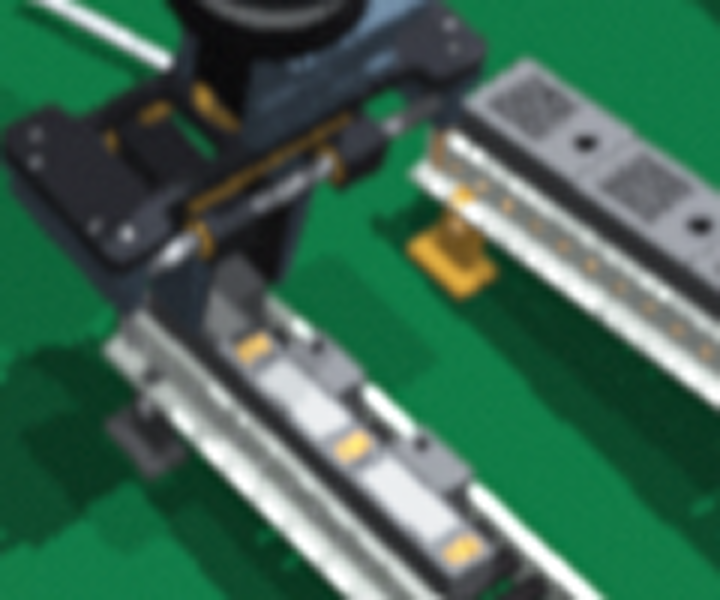

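Request:
step_arm(
  commands=[
    {"jaw":1,"slide":[0,0,0],"twist":0},
  ],
)

```text
clock: 3.58
ee_pos: [0.5363, 0.1414, 0.0682]
tcp_rot: [1.0, -0.02, -0.0, 0.0]
contact_force: [-0.9, 0.5, 0.4]
finger_gap: 0.0229
gripper_force: 0.0
```

Run:
```python
from h import *
s=robot.sense(); t=s["ee_pos"]; print(s["finger_gap"],s["gripper_force"],s["contact_force"])
im=robot.capture("scene")
o=cv2.resize(im[160:225,360:420],None,fx=9,fy=9,interpolation=cv2.INTER_CUBIC)
for dy,c in((-.02,(0,0,255)),(.02,(0,0,255)),(-.012,(255,0,0)),(.012,(255,0,0))):
  for h in(0,.019): 
    u=((proj("scene",t+rz(-.039)@[.016,dy,h])[0]-[360,160]+.5)*9).astype(int); cv2.circle(o,tuple(int(k) for k in u),3,c,-1)
cv2.imwrite("pics/s3.png",o)
```

```text
0.022939805055058483 0.0 [-0.86696144  0.47991905  0.42982109]
```

View pics/s3.png

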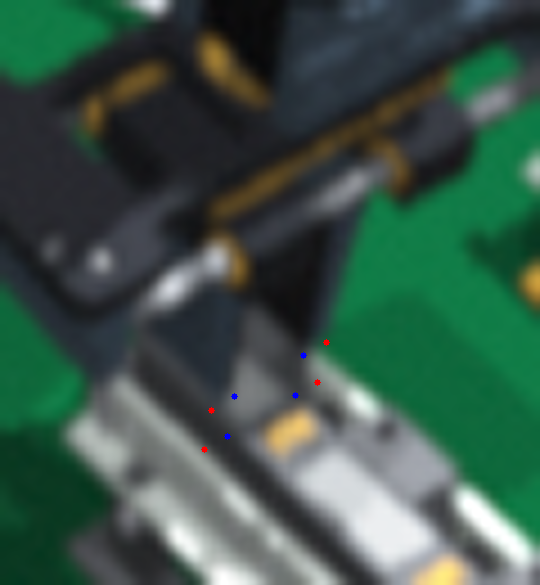

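The crop shows the near finger's lower edge at about (215,405). That is roughly 15–19 mm above the reported TCP, so the fingers closed above the pack without touching it. I'll open, go about 14 mm lower and close again.

Request:
step_arm(
  commands=[
    {"jaw":0,"slide":[0,0,0],"twist":0},
    {"jaw":0,"slide":[0,0,0],"twist":0},
    {"jaw":0,"slide":[0,0,0],"twist":0},
    {"jaw":0,"slide":[0,0,0],"twist":0},
    {"jaw":0,"slide":[0,0,0],"twist":0},
    {"jaw":0,"slide":[0,0,0],"twist":0},
    {"jaw":0,"slide":[0,0,0],"twist":0},
    {"jaw":0,"slide":[0,0,0],"twist":0},
    {"jaw":0,"slide":[0,0,0.2],"twist":0},
    {"jaw":0,"slide":[0,0,0.43],"twist":0},
    {"jaw":0,"slide":[0,0,0.43],"twist":0},
    {"jaw":0,"slide":[0,0,0.43],"twist":0},
    {"jaw":0.5,"slide":[0,0,0.43],"twist":0},
    {"jaw":0.5,"slide":[0,0,0.43],"twist":0},
    {"jaw":0.5,"slide":[0,0,0.43],"twist":0},
    {"jaw":0.5,"slide":[0,0,0.43],"twist":0},
    {"jaw":0.5,"slide":[0,0,0.43],"twist":0},
    {"jaw":0.5,"slide":[0,0,0.43],"twist":0},
    {"jaw":0.5,"slide":[0,0,0.43],"twist":0},
  ],
)

```text
clock: 5.22
ee_pos: [0.5363, 0.1414, 0.0554]
tcp_rot: [1.0, -0.02, 0.0, 0.0]
contact_force: [0.6, 0.7, 0.0]
finger_gap: 0.0478
gripper_force: 0.0
```

Request:
step_arm(
  commands=[
    {"jaw":0.6,"slide":[0,0,0],"twist":0},
    {"jaw":0.7,"slide":[0,0,0],"twist":0},
    {"jaw":0.7,"slide":[0,0,0],"twist":0},
  ],
)

```text
clock: 5.47
ee_pos: [0.5365, 0.1421, 0.0555]
tcp_rot: [1.0, -0.02, 0.0, -0.001]
contact_force: [0.2, 3.1, 0.8]
finger_gap: 0.0392
gripper_force: 30.0
```

Request:
step_arm(
  commands=[
    {"jaw":1,"slide":[0,0,0],"twist":0},
    {"jaw":1,"slide":[0,0,0],"twist":0},
    {"jaw":1,"slide":[-0.01,0,-0.1],"twist":0},
    {"jaw":1,"slide":[-0.03,0,-0.3],"twist":0},
    {"jaw":1,"slide":[-0.06,0,-0.5],"twist":0},
    {"jaw":1,"slide":[-0.08,0,-0.7],"twist":0},
    {"jaw":1,"slide":[-0.1,0,-0.9],"twist":0},
    {"jaw":1,"slide":[-0.12,0,-1.2],"twist":0},
    {"jaw":1,"slide":[-0.12,0,-1.7],"twist":0},
    {"jaw":1,"slide":[-0.12,0,-2.3],"twist":0},
    {"jaw":1,"slide":[-0.12,0,-2.8],"twist":0},
    {"jaw":1,"slide":[-0.12,0,-3.0],"twist":0},
    {"jaw":1,"slide":[-0.12,0,-3.0],"twist":0},
  ],
)

```text
clock: 6.55
ee_pos: [0.5338, 0.1416, 0.1474]
tcp_rot: [1.0, -0.02, 0.002, -0.0]
contact_force: [0.2, -0.4, -0.8]
finger_gap: 0.0399
gripper_force: 30.0
```

Run:
```python
from h import *
im=robot.capture("scene"); s=robot.sense(); print(s["finger_gap"],s["gripper_force"],s["contact_force"],s["ee_pos"],s["q"].round(2))
cv2.imwrite("pics/s4c.png",cv2.resize(im[130:250,340:470],None,fx=5,fy=5,interpolation=cv2.INTER_CUBIC))
```

```text
0.03957342774844486 29.993669092655182 [-0.00849667  1.12801401 -2.06132129] [0.53289249 0.14141796 0.14604092] [ 0.24  0.32  1.69 -0.    1.13  1.85]
```

View pics/s4c.png

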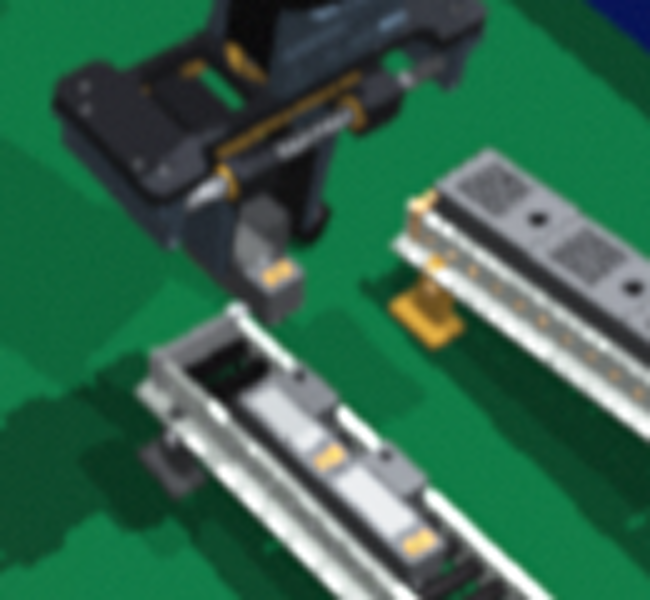

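The crop shows pack1 in the gripper, clear of the lane, with pack2 and pack3 already rolling to the stop. I'll carry it to the clear bench area.

Request:
step_arm(
  commands=[
    {"jaw":1,"slide":[-0.2,1.0,0],"twist":-1},
    {"jaw":1,"slide":[-0.4,2.3,0],"twist":-2},
    {"jaw":1,"slide":[-0.6,3.6,0.3],"twist":-3},
    {"jaw":1,"slide":[-0.83,4.8,1.0],"twist":-4.2},
    {"jaw":1,"slide":[-0.83,5.8,1.8],"twist":-4.2},
    {"jaw":1,"slide":[-0.83,6.5,2.5],"twist":-4.2},
    {"jaw":1,"slide":[-0.83,6.75,3.2],"twist":-4.2},
    {"jaw":1,"slide":[-0.83,6.75,4.0],"twist":-4.2},
    {"jaw":1,"slide":[-0.83,6.75,4.3],"twist":-4.2},
    {"jaw":1,"slide":[-0.83,6.75,4.5],"twist":-4.2},
    {"jaw":1,"slide":[-0.83,6.75,4.5],"twist":-4.2},
    {"jaw":1,"slide":[-0.83,6.75,4.5],"twist":-4.2},
  ],
)

```text
clock: 7.6
ee_pos: [0.5002, -0.0595, 0.0107]
tcp_rot: [0.98, 0.199, 0.0, 0.0]
contact_force: [0.6, 0.1, -2.0]
finger_gap: 0.0396
gripper_force: 30.0
```

Request:
step_arm(
  commands=[
    {"jaw":1,"slide":[0,0,0.15],"twist":0},
    {"jaw":1,"slide":[0,0,0.25],"twist":0},
    {"jaw":1,"slide":[0,0,0.3],"twist":0},
    {"jaw":1,"slide":[0,0,0.35],"twist":0},
    {"jaw":1,"slide":[0,0,0.35],"twist":0},
  ],
)

```text
clock: 8.02
ee_pos: [0.5, -0.0597, 0.0003]
tcp_rot: [0.98, 0.199, 0.0, 0.0]
contact_force: [-0.4, 0.8, 2.3]
finger_gap: 0.0394
gripper_force: 30.0
```

Request:
step_arm(
  commands=[
    {"jaw":1,"slide":[0,0,0.03],"twist":0},
    {"jaw":1,"slide":[0,0,0.05],"twist":0},
    {"jaw":1,"slide":[0,0,0.05],"twist":0},
  ],
)

```text
clock: 8.27
ee_pos: [0.5003, -0.0596, -0.0001]
tcp_rot: [0.98, 0.199, 0.001, -0.0]
contact_force: [-2.0, 2.2, 11.1]
finger_gap: 0.0397
gripper_force: 30.0
```

Request:
step_arm(
  commands=[
    {"jaw":1,"slide":[0,0,0.05],"twist":0},
    {"jaw":1,"slide":[0,0,0.08],"twist":0},
    {"jaw":1,"slide":[0,0,0.08],"twist":0},
  ],
)

```text
clock: 8.52
ee_pos: [0.5015, -0.0591, -0.0017]
tcp_rot: [0.98, 0.198, 0.002, -0.0]
contact_force: [-1.4, 5.2, 15.9]
finger_gap: 0.0395
gripper_force: 30.0
```

Request:
step_arm(
  commands=[
    {"jaw":0.5,"slide":[0,0,0],"twist":0},
    {"jaw":0.4,"slide":[0,0,0],"twist":0},
    {"jaw":0.2,"slide":[0,0,0],"twist":0},
    {"jaw":0,"slide":[0,0,0],"twist":0},
    {"jaw":0,"slide":[0,0,0],"twist":0},
    {"jaw":0,"slide":[0,0,0],"twist":0},
    {"jaw":0,"slide":[0,0,0],"twist":0},
    {"jaw":0,"slide":[0,0,-1],"twist":0},
    {"jaw":0,"slide":[0,0,-2],"twist":0},
    {"jaw":0,"slide":[0,0,-3],"twist":0},
    {"jaw":0,"slide":[0,0,-3],"twist":-1},
    {"jaw":0,"slide":[0,0,-3],"twist":-2},
    {"jaw":0,"slide":[0,0,-3],"twist":-3},
  ],
)

```text
clock: 9.6
ee_pos: [0.5, -0.0599, 0.0866]
tcp_rot: [0.936, 0.352, 0.001, 0.0]
contact_force: [-0.6, -0.1, -0.1]
finger_gap: 0.0911
gripper_force: 0.0
```

Run:
```python
from h import *
s=robot.sense(); print(s["finger_gap"],s["ee_pos"],s["tcp_rot"],s["q"].round(2))
c=proj("scene",[.505,-.065,.024])[0]; print(c)
x,y=int(c[0])-45,int(c[1])-35; im=robot.capture("scene"); print(x,y)
cv2.imwrite("pics/s5.png",cv2.resize(im[y:y+70,x:x+90],None,fx=8,fy=8,interpolation=cv2.INTER_CUBIC))
```

```text
0.09114780933569122 [ 0.50004455 -0.05988525  0.08662349] [9.35955331e-01 3.52118050e-01 5.87844079e-04 3.88182186e-04] [-0.14  0.3   1.88 -0.    0.95  0.71]
[311.15348289 244.21707919]
266 209
```

View pics/s5.png

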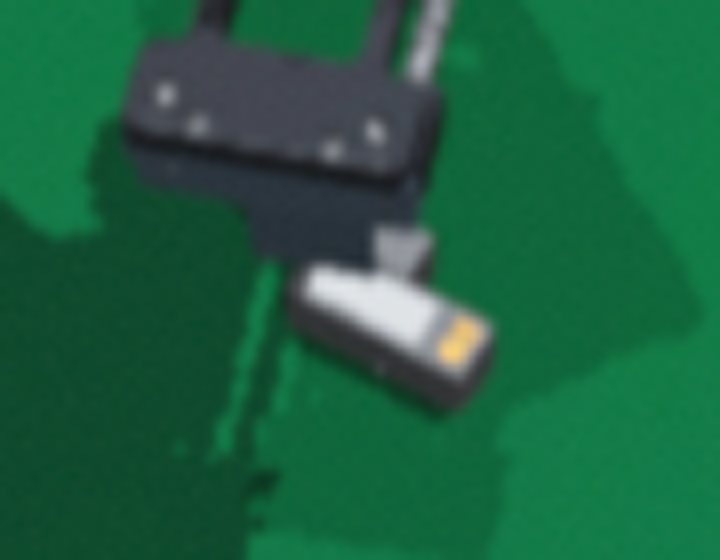

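Pack1 lies flat, its +x end with the gold contacts at about (460,345) in the crop and its -x end at (293,285). I'll move aside and up, finish the quarter turn, and measure it from both cameras.

Request:
step_arm(
  commands=[
    {"jaw":0,"slide":[-1.0,1.2,-1.5],"twist":-1.1},
    {"jaw":0,"slide":[-2.0,2.3,-2.5],"twist":-2.2},
    {"jaw":0,"slide":[-3.5,4.0,-3.3],"twist":-3.3},
    {"jaw":0,"slide":[-3.5,4.0,-3.3],"twist":-4.4},
    {"jaw":0,"slide":[-3.5,4.0,-3.3],"twist":-5.5},
    {"jaw":0,"slide":[-3.5,4.0,-3.3],"twist":-6.6},
    {"jaw":0,"slide":[-3.5,4.0,-3.3],"twist":-7.7},
    {"jaw":0,"slide":[-3.5,4.0,-3.3],"twist":-8.8},
    {"jaw":0,"slide":[-3.5,4.0,-3.3],"twist":-9.9},
    {"jaw":0,"slide":[-3.5,4.0,-3.3],"twist":-11},
    {"jaw":0,"slide":[-3.5,4.0,-3.3],"twist":-11.94},
    {"jaw":0,"slide":[-3.5,4.0,-3.3],"twist":-11.94},
    {"jaw":0,"slide":[-3.5,4.0,-3.3],"twist":-11.94},
  ],
)

```text
clock: 10.73
ee_pos: [0.499, -0.2192, 0.1847]
tcp_rot: [0.557, 0.831, -0.0, -0.0]
contact_force: [-0.6, -0.3, 1.4]
finger_gap: 0.0909
gripper_force: 0.0
```

Run:
```python
from h import *
s=robot.sense(); print(s["ee_pos"],s["tcp_rot"],s["q"].round(2))
o=[]
for n in("top","scene"):
  c=proj(n,[.505,-.065,.012])[0]; x,y=int(c[0])-30,int(c[1])-25; im=robot.capture(n); cv2.imwrite(f"pics/{n}6.png",im); print(n,x,y)
  o.append(cv2.resize(im[y:y+50,x:x+60],None,fx=10 if n=="top" else 8,fy=10 if n=="top" else 8,interpolation=cv2.INTER_CUBIC)[:,:390 if 0 else None])
a=cv2.resize(o[0],(400,333));b=cv2.resize(o[1],(400,333));cv2.imwrite("pics/both6.png",np.hstack([a,b]))
```

```text
[ 0.49895101 -0.21920603  0.18470083] [ 5.56630252e-01  8.30760320e-01 -5.63200067e-05 -2.24484251e-04] [-0.44  0.28  1.65 -0.    1.22 -0.83]
top 287 236
scene 281 221
```

View pics/both6.png

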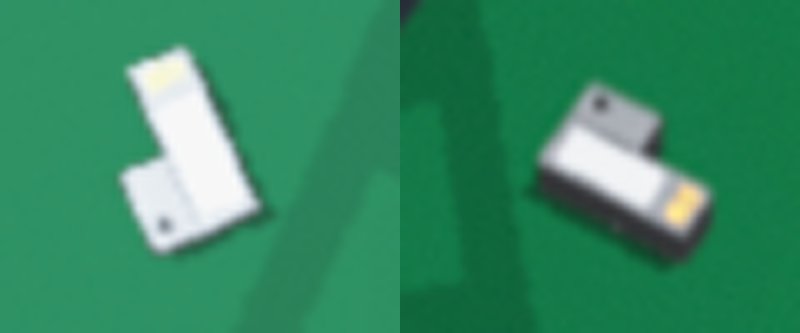

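The top crop (left) shows pack1's top corners at (126,70), (185,46), (262,207), (157,253), (120,178) and (163,158). The scene crop gives (193,83), (263,118), (140,158), (290,238) and (312,192). I'll fit the pose from both, and refine the tray from both views as well.

```bash
cat >> h.py <<'E'
def fit2(sets,x0):
    f=lambda v:np.vstack([proj(n,np.asarray(P)@rz(v[2]).T+[v[0],v[1],0])-uv for n,P,uv in sets]).ravel()
    r=least_squares(f,x0,loss="soft_l1"); return r.x,f(r.x).reshape(-1,2).round(1)
E
python3 - <<'E'
from h import *
k=400/60
P=lambda l:[[a/1e3,b/1e3,.024] for a,b in l]
A=("top",P([(32,2),(32,-20),(-32,-20),(-32,20),(-1,20),(-1,2)]),(np.array([(126,70),(185,46),(262,207),(157,253),(120,178),(163,158)])+.5)/k-.5+[287,236])
B=("scene",P([(-32,20),(-1,20),(-32,-20),(32,-20),(32,2)]),(np.array([(193,83),(263,118),(140,158),(290,238),(312,192)])+.5)/k-.5+[281,221])
s=robot.sense(); e=s["ee_pos"]; q=s["tcp_rot"]; yaw=2*np.arctan2(q[1],q[0])
for S in([A],[B],[A,B]):
  v,r=fit2(S,[.5,-.065,.4]); print(v.round(4),r.tolist())
bar=rz(v[2])@[0,-.009,0]+[v[0],v[1],0]; d=bar-e; d[2]=0
print("bar",bar,"yaw",yaw,"d tool",[(d@[np.cos(yaw),np.sin(yaw),0])/.03,(d@[np.sin(yaw),-np.cos(yaw),0])/.03],"twist",-np.degrees(v[2]+np.pi/2-yaw)/6)
E
```

```text
[ 0.5136 -0.0528  0.4126] [[0.2, 0.3], [-0.3, -0.0], [-0.5, 0.1], [0.0, 0.3], [0.1, -0.2], [0.5, -0.4]]
[ 0.5131 -0.0546  0.4027] [[0.1, -0.1], [0.2, -0.1], [-0.3, 0.5], [-0.6, -0.2], [0.6, -0.1]]
[ 0.5134 -0.0536  0.4088] [[0.5, 0.3], [0.0, 0.1], [-0.2, 0.2], [0.3, 0.4], [0.4, -0.2], [0.8, -0.4], [0.4, -0.2], [0.5, -0.2], [0.1, 0.4], [-0.1, -0.4], [1.0, -0.3]]
bar [ 0.51695894 -0.06181672  0.        ] yaw 1.9621357955236858 d tool [np.float64(4.622268262332155), np.float64(2.5533087522426854)] twist -0.1663611543051831
```

Request:
step_arm(
  commands=[
    {"jaw":0,"slide":[1.2,0.7,0.5],"twist":-0.16},
    {"jaw":0,"slide":[2.4,1.3,1.2],"twist":-0.16},
    {"jaw":0,"slide":[3.6,2.0,2.0],"twist":-0.16},
    {"jaw":0,"slide":[4.62,2.55,3.0],"twist":-0.16},
    {"jaw":0,"slide":[4.62,2.55,4.0],"twist":-0.16},
    {"jaw":0,"slide":[4.62,2.55,4.5],"twist":-0.16},
    {"jaw":0,"slide":[4.62,2.55,4.5],"twist":-0.16},
    {"jaw":0,"slide":[4.62,2.55,4.5],"twist":-0.16},
    {"jaw":0,"slide":[4.62,2.55,4.5],"twist":-0.16},
  ],
)

```text
clock: 11.58
ee_pos: [0.5179, -0.0625, 0.0513]
tcp_rot: [0.549, 0.836, 0.001, 0.001]
contact_force: [0.3, -0.4, 0.3]
finger_gap: 0.0913
gripper_force: 0.0
```

Request:
step_arm(
  commands=[
    {"jaw":0,"slide":[0,0,0.6],"twist":0},
    {"jaw":0,"slide":[0,0,1.2],"twist":0},
    {"jaw":0,"slide":[0,0,1.6],"twist":0},
    {"jaw":0,"slide":[0,0,1.79],"twist":0},
    {"jaw":0,"slide":[0,0,1.79],"twist":0},
    {"jaw":0,"slide":[0,0,1.79],"twist":0},
    {"jaw":0.2,"slide":[0,0,1.79],"twist":0},
    {"jaw":0.3,"slide":[0,0,1.79],"twist":0},
    {"jaw":0.35,"slide":[0,0,1.79],"twist":0},
    {"jaw":0.4,"slide":[0,0,1.79],"twist":0},
    {"jaw":0.5,"slide":[0,0,1.79],"twist":0},
    {"jaw":0.5,"slide":[0,0,1.79],"twist":0},
  ],
)

```text
clock: 12.58
ee_pos: [0.5167, -0.062, -0.0034]
tcp_rot: [0.548, 0.837, 0.0, 0.0]
contact_force: [0.5, -0.2, 3.7]
finger_gap: 0.0637
gripper_force: 30.0
```

Request:
step_arm(
  commands=[
    {"jaw":1,"slide":[0,0,0],"twist":0},
    {"jaw":1,"slide":[0,0,-0.3],"twist":0},
    {"jaw":1,"slide":[0,0,-1.0],"twist":0},
    {"jaw":1,"slide":[0,0,-2.0],"twist":0},
    {"jaw":1,"slide":[-0.8,-0.33,-2.8],"twist":0},
    {"jaw":1,"slide":[-1.9,-0.8,-3.2],"twist":0.1},
    {"jaw":1,"slide":[-3.0,-1.25,-3.2],"twist":0.1},
    {"jaw":1,"slide":[-4.1,-1.7,-3.2],"twist":0.1},
    {"jaw":1,"slide":[-5.2,-2.15,-3.2],"twist":0.1},
    {"jaw":1,"slide":[-6.3,-2.6,-3.2],"twist":0.1},
    {"jaw":1,"slide":[-7.4,-3.05,-3.2],"twist":0.1},
    {"jaw":1,"slide":[-8.3,-3.42,-3.2],"twist":0.1},
    {"jaw":1,"slide":[-8.7,-3.59,-3.0],"twist":0.1},
    {"jaw":1,"slide":[-8.7,-3.59,-2.4],"twist":0.1},
    {"jaw":1,"slide":[-8.7,-3.59,-2.0],"twist":0.1},
    {"jaw":1,"slide":[-8.7,-3.59,-1.8],"twist":0.1},
    {"jaw":1,"slide":[-8.7,-3.59,-1.8],"twist":0.1},
    {"jaw":1,"slide":[-8.7,-3.59,-1.8],"twist":0.1},
  ],
)

```text
clock: 14.08
ee_pos: [0.522, -0.3435, 0.0502]
tcp_rot: [0.552, 0.834, 0.0, -0.0]
contact_force: [1.0, -0.2, -0.5]
finger_gap: 0.0639
gripper_force: 30.0
```

Run:
```python
from h import *
s=robot.sense(); e=s["ee_pos"];q=s["tcp_rot"]; print(e,2*np.arctan2(q[1],q[0])-np.pi/2,s["finger_gap"])
im=robot.capture("scene"); cv2.imwrite("pics/s7.png",im); x,y=180,250
o=cv2.resize(im[y:y+90,x:x+110],None,fx=6.5,fy=6.5,interpolation=cv2.INTER_CUBIC)
print(x,y,o.shape)
w=[.4994,-.2908,.3986]
for c in ((42,78,18),(42,-78,18),(-42,-78,18),(-42,78,18)):
  u=proj("scene",rz(w[2])@(np.array(c)/1e3)+[w[0],w[1],0])[0]; u=((u-[x,y]+.5)*6.5-.5).round().astype(int); print(c,u)
  cv2.circle(o,tuple(int(k) for k in u),1,(0,0,255),-1)
im=robot.capture("top");cv2.imwrite("pics/t7.png",im)
cv2.imwrite("pics/s7c.png",o)
```

```text
[ 0.52202413 -0.34350751  0.05019688] 0.4009470373220505 0.06386880674390462
180 250 (585, 715, 3)
(42, 78, 18) [559 171]
(42, -78, 18) [304 519]
(-42, -78, 18) [114 404]
(-42, 78, 18) [375  70]
```

View pics/s7c.png

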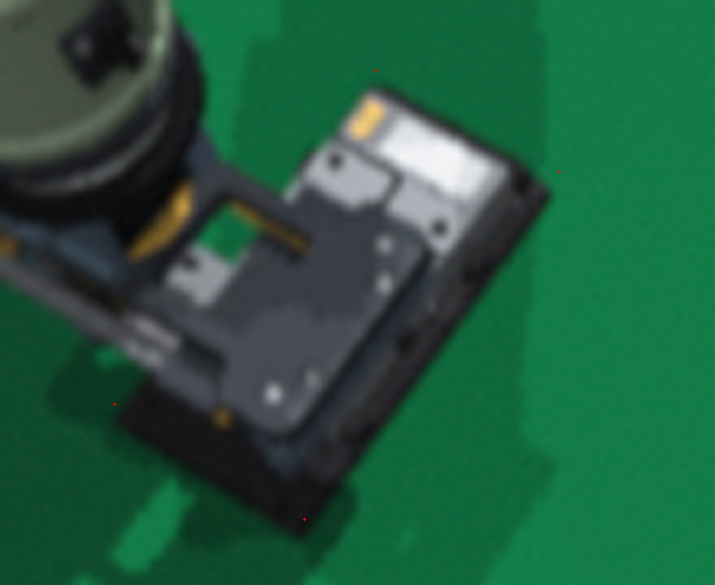

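The crop shows the tray's visible corners at about (552,190), (302,535) and (118,418). That is some 16 px (about 6 mm) below the top-camera prediction, so I'll settle it with a silhouette fit of the tray and of the pack's earlier pose in both cameras.

```bash
cat > sil.py <<'E'
from h import *
from scipy.optimize import minimize
def box(x0,x1,y0,y1,z0,z1): return np.array([[x,y,z] for x in(x0,x1) for y in(y0,y1) for z in(z0,z1)])/1e3
TR=[box(-42,42,-78,78,0,18),box(-32,32,5,69,6,30),box(-32,32,-27,-5,6,30),box(1,32,-45,-27,6,30)]
PK=[box(-32,32,-20,2,0,24),box(-32,-1,2,20,0,24)]
K=8
def run(n,f,M,x0,m=12):
    im=cv2.imread(f); c=proj(n,np.vstack(M)@rz(x0[2]).T+[x0[0],x0[1],0]); a=np.floor(c.min(0)-m).astype(int); b=np.ceil(c.max(0)+m).astype(int)
    I=cv2.resize(im[a[1]:b[1],a[0]:b[0]],None,fx=K,fy=K,interpolation=cv2.INTER_CUBIC).astype(float)
    B,G,R=I[...,0],I[...,1],I[...,2]; S=((G-R)/(G+R+B+1)<.22).astype(np.uint8)
    nl,l,st,_=cv2.connectedComponentsWithStats(S); S=(l==1+st[1:,4].argmax())
    def cost(v):
        o=np.zeros(S.shape,np.uint8)
        for P in M:
            u=((proj(n,P@rz(v[2]).T+[v[0],v[1],0])-a+.5)*K-.5).astype(np.float32)
            cv2.fillConvexPoly(o,np.round(cv2.convexHull(u)*16).astype(np.int32),1,shift=4)
        return (S!=(o>0)).sum()/K/K
    s0=np.array([x0+d for d in np.array([[0,0,0],[.006,0,0],[0,.006,0],[0,0,.05]])])
    r=minimize(cost,x0,method="Nelder-Mead",options=dict(initial_simplex=s0,xatol=1e-5,fatol=.05)); return r.x.round(4),round(r.fun,1),round(S.sum()/K/K)
E
python3 - <<'E'
from sil import *
for n in("top","scene"):
  print(n,"tray",run(n,f"pics/{n}0.png",TR,np.array([.4994,-.2908,.3986])))
  print(n,"pack",run(n,f"pics/{n}6.png",PK,np.array([.5134,-.0536,.409])))
E
```

```text
top tray (array([ 0.5006, -0.2926,  0.3951]), np.float64(24.1), 2292)
top pack (array([ 0.5152, -0.0531,  0.4242]), np.float64(68.8), 433)
scene tray (array([ 0.4996, -0.294 ,  0.4095]), np.float64(198.7), 2215)
scene pack (array([ 0.5111, -0.0546,  0.4054]), np.float64(12.0), 415)
```

Run:
```python
from sil import *
w=[.5006,-.2926,.395]
for c in ((42,78),(42,-78),(-42,-78),(-42,78)):
  print(c,[((proj("scene",rz(w[2])@(np.array(c+(z,))/1e3)+[w[0],w[1],0])[0]-[180,250]+.5)*6.5).round().tolist() for z in(0,18)])
s=open("sil.py").read()
for t in(".08",".12",".16",".28"):
  g={}; exec(s.replace("<.22","<"+t),g); print(t,g["run"]("scene","pics/scene0.png",TR,np.array(w)),g["run"]("top","pics/top0.png",TR,np.array(w)),g["run"]("top","pics/top6.png",PK,np.array([.5136,-.053,.41])),g["run"]("scene","pics/scene6.png",PK,np.array([.5136,-.053,.41])))
```

```text
(42, 78) [[563.0, 198.0], [557.0, 177.0]]
(42, -78) [[310.0, 543.0], [301.0, 525.0]]
(-42, -78) [[124.0, 428.0], [111.0, 409.0]]
(-42, 78) [[382.0, 97.0], [374.0, 75.0]]
.08 (array([ 0.4998, -0.2926,  0.4063]), np.float64(294.8), 2118) (array([ 0.501 , -0.2928,  0.3869]), np.float64(147.2), 2161) (array([ 0.5139, -0.053 ,  0.4018]), np.float64(14.5), 375) (array([ 0.5103, -0.0546,  0.358 ]), np.float64(50.4), 360)Traceback (most recent call last):
  File "<stdin>", line 7, in <module>
  File "<string>", line 19, in run
    res = _minimize_neldermead(fun, x0, args, callback, bounds=bounds,
                               **options)
    fxcc = func(xcc)
    fx = function(np.copy(x), *(wrapper_args + args))
  File "<string>", line 15, in cost
  File "h.py", line 7, in proj
    p,f,R,t=cam(n); c=np.atleast_2d(P)@R.T+t; s=c[:,:2]/c[:,2:]
            ~~~^^^
  File "h.py", line 4, in cam
    p=robot.camera_params(n); f=240/np.tan(np.radians(p["vertical_fov"])/2)
ValueError: time passes only in moves, steps and waits
```

The silhouettes agree in both views: tray at about (0.500, -0.293), yaw 0.399, so the TCP target is about (0.5224, -0.3467). I'll shift and lower in stages, watching the force.

Request:
step_arm(
  commands=[
    {"jaw":1,"slide":[-0.1,-0.03,0],"twist":0.02},
    {"jaw":1,"slide":[-0.1,-0.03,0.2],"twist":0.02},
    {"jaw":1,"slide":[-0.1,-0.03,0.4],"twist":0.02},
    {"jaw":1,"slide":[-0.1,-0.03,0.6],"twist":0.02},
    {"jaw":1,"slide":[-0.1,-0.03,0.8],"twist":0.02},
    {"jaw":1,"slide":[-0.1,-0.03,0.95],"twist":0.02},
    {"jaw":1,"slide":[-0.1,-0.03,0.95],"twist":0.02},
  ],
)

```text
clock: 14.77
ee_pos: [0.5215, -0.3467, 0.0201]
tcp_rot: [0.553, 0.833, 0.0, -0.001]
contact_force: [-0.0, -0.5, -0.8]
finger_gap: 0.0633
gripper_force: 30.0
```

Request:
step_arm(
  commands=[
    {"jaw":1,"slide":[0,0.03,0.07],"twist":0},
    {"jaw":1,"slide":[0,0.03,0.14],"twist":0},
    {"jaw":1,"slide":[0,0.03,0.2],"twist":0},
    {"jaw":1,"slide":[0,0.03,0.2],"twist":0},
  ],
)

```text
clock: 15.1
ee_pos: [0.5231, -0.3469, 0.0155]
tcp_rot: [0.553, 0.833, -0.0, -0.0]
contact_force: [0.6, -0.1, -2.4]
finger_gap: 0.0637
gripper_force: 30.0
```

Request:
step_arm(
  commands=[
    {"jaw":1,"slide":[0,0,0.06],"twist":0},
    {"jaw":1,"slide":[0,0,0.13],"twist":0},
    {"jaw":1,"slide":[0,0,0.13],"twist":0},
  ],
)

```text
clock: 15.35
ee_pos: [0.523, -0.3469, 0.0115]
tcp_rot: [0.553, 0.833, -0.0, -0.0]
contact_force: [0.4, -0.2, -1.0]
finger_gap: 0.0636
gripper_force: 30.0
```

Request:
step_arm(
  commands=[
    {"jaw":1,"slide":[0,0,0.06],"twist":0},
    {"jaw":1,"slide":[0,0,0.13],"twist":0},
    {"jaw":1,"slide":[0,0,0.2],"twist":0},
    {"jaw":1,"slide":[0,0,0.2],"twist":0},
  ],
)

```text
clock: 15.68
ee_pos: [0.5229, -0.3467, 0.0053]
tcp_rot: [0.553, 0.833, -0.0, -0.0]
contact_force: [-0.6, 0.2, -0.3]
finger_gap: 0.0635
gripper_force: 30.0
```

Request:
step_arm(
  commands=[
    {"jaw":1,"slide":[0,0,0.05],"twist":0},
    {"jaw":1,"slide":[0,0,0.09],"twist":0},
    {"jaw":1,"slide":[0,0,0.09],"twist":0},
  ],
)

```text
clock: 15.93
ee_pos: [0.523, -0.3469, 0.0029]
tcp_rot: [0.553, 0.833, -0.0, -0.0]
contact_force: [-0.2, 0.9, -2.0]
finger_gap: 0.0635
gripper_force: 30.0
```

Request:
step_arm(
  commands=[
    {"jaw":1,"slide":[0,0,0.03],"twist":0},
    {"jaw":1,"slide":[0,0,0.05],"twist":0},
    {"jaw":1,"slide":[0,0,0.05],"twist":0},
  ],
)

```text
clock: 16.18
ee_pos: [0.5232, -0.347, 0.0027]
tcp_rot: [0.553, 0.833, -0.0, 0.0]
contact_force: [-2.2, 0.8, 4.9]
finger_gap: 0.0636
gripper_force: 30.0
```

Contact at TCP z = 0.0027, where the tray floor was predicted (0.0026). I'll release and withdraw.

Request:
step_arm(
  commands=[
    {"jaw":0.25,"slide":[0,0,0.02],"twist":0},
    {"jaw":0.2,"slide":[0,0,0],"twist":0},
    {"jaw":0.1,"slide":[0,0,0],"twist":0},
    {"jaw":0,"slide":[0,0,0],"twist":0},
    {"jaw":0,"slide":[0,0,0],"twist":0},
    {"jaw":0,"slide":[0,0,-0.3],"twist":0},
    {"jaw":0,"slide":[0,0,-1],"twist":0},
    {"jaw":0,"slide":[0,0,-2],"twist":0},
    {"jaw":0,"slide":[0,0,-3],"twist":0},
    {"jaw":0,"slide":[-1,-1,-4],"twist":0},
    {"jaw":0,"slide":[-2,-2,-5],"twist":0},
    {"jaw":0,"slide":[-2,-3,-5],"twist":0},
    {"jaw":0,"slide":[-2,-4,-5],"twist":0},
    {"jaw":0,"slide":[-2,-5,-5],"twist":0},
    {"jaw":0,"slide":[-2,-5,-5],"twist":0},
  ],
)

```text
clock: 17.43
ee_pos: [0.4034, -0.4626, 0.1529]
tcp_rot: [0.555, 0.832, -0.001, -0.0]
contact_force: [1.0, 0.3, 0.3]
finger_gap: 0.0915
gripper_force: 0.0
```

Run:
```python
from h import *
s=robot.sense(); print(s["ee_pos"],s["finger_gap"])
o=[]
for n,(x,y) in (("top",(365,225)),("scene",(180,250))):
  im=robot.capture(n); cv2.imwrite(f"pics/{n}8.png",im); o.append(cv2.resize(im[y:y+80,x:x+90],None,fx=4.4,fy=4.4,interpolation=cv2.INTER_CUBIC))
top=cv2.imread("pics/top8.png"); l=cv2.resize(top[130:275,190:275],None,fx=1.5,fy=1.5)
a=np.hstack(o); b=np.zeros((230,a.shape[1],3),np.uint8); b[:218,:128]=l
b[:,140:480]=cv2.resize(cv2.imread("pics/scene8.png")[150:265,345:515],(340,230),interpolation=cv2.INTER_CUBIC); cv2.imwrite("pics/final.png",np.vstack([a,b]))
```

```text
[ 0.40341277 -0.46260136  0.1528627 ] 0.09150309312758888
```

View pics/final.png

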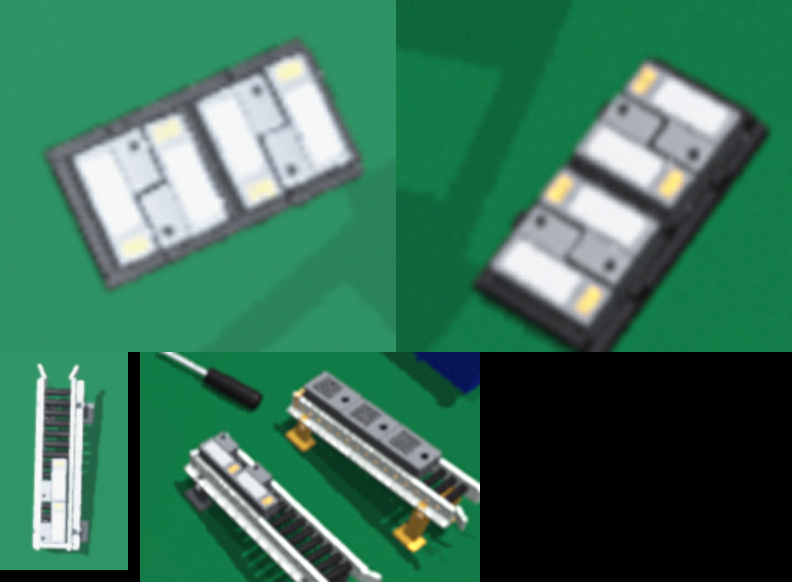

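The pack is in the free half, at (300,110) in the top crop, interlocked with the other pack and level like the full pocket. Pack2 and pack3 are at the stop, and the speakers are in place.

```bash
python3 -c "
from plant import robot
print(robot.sign_off())"
```

```text
the job is handed in; nothing more can be done
None
```

Job handed in at about 17.5 s: pack1 was laid flat on the bench, regripped by its bar ends, and lowered onto the floor of the tray's free half, interlocked with the other pack; pack2 and pack3 rolled down to the stop.

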